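# Press the dowel home and hold the lever down

## Task

Slide the wooden rail, dowel end first, into the channel of the bench press until it is home against the end stop, and let go of it. Then bring the press lever down past its first two clicks to the third, so that the foot drives the dowel flush with the rail, and keep hold of the lever there against its return spring while the glue grabs: finish while still holding it down, and leave the block, hex key and pencil lying about undisturbed.

Things in the scene. Friction and masses are not known exactly. Their poses are not given: they have to be found in the camera images.
- press: Grey cast C-frame bench press fixed on the table: base plate (bed) 205 x 210 x 16 mm, 290 mm high. Origin on the table under the ram's axis; +x to its column (away from the robot), +y to the lever's side, yaw -0.22..-0.03. Bed x -50..155, y -105..105 mm. Head x -39..146, y -37..30, z 135..230 mm; column x over 78 mm. Work goes in from the -y side. All in the press's frame
- channel_mouth (a point): Middle, at bed level, of the flared mouth of the open channel on the bed, x = 0, y = -88, z = 16 mm in the press's frame. Two steel strips 12 mm high, 51 mm apart (x = -25.5..25.5), run along y from y = -55 to +30 mm; from y = -55 back to -88 they flare to about 80 mm. To the right a fixed green vice, 52 mm high, takes world x over 0.565, y below -0.355 m
- end_stop (a point): Middle of the face of the channel's end stop, at bed level: x = 0, y = +30, z = 16 mm in the press's frame; the stop is 18 mm high. The rail's dowel end comes to bear here
- press_foot (a point): Centre of the underside of the round press foot (38 mm across) at the lower end of the ram. 74 mm above the table (58 above the bed) with the lever up; goes straight down 25 mm per radian of the lever
- lever (a joint): Press lever, rad: 0 = up (its spring holds it there), grows as the grip comes down; stop at 1.25. Click teeth pass at 0.34, 0.66 and 0.98, bumps of about 3 N at the grip. Clicks do not hold it: let go, it flies back to 0. Foot meets a proud dowel at 0.80 and the rail's top at about 1.12, the third click. Spring about 4 N at the grip up, 7 N down; the dowel adds 4 N
- lever_grip (a point): Middle of the black cross grip at the lever's end: level bar 22 mm thick, 82 mm long, along the press's y axis; the lever arm is at its inboard (-y) end. At lever angle q it lies at x = 18 - 140 cos(0.56 - q), y = 110, z = 180 + 140 sin(0.56 - q) mm in the press's frame: 254 mm high at the start, 106 mm at q = 1.12
- rail: Loose hardwood rail 45 wide (x) x 180 long (y) x 30 mm high, 0.14 to 0.28 kg, lying flat to the right of the press. Origin: middle of its underside; +y to the dowel end (within 0.4 rad of world +y), dowel at y = +60; stub tenon 25 wide, 14 high at y = -70..-90 mm. Home in the channel, its origin is at x = 0, y = -60, z = 16 mm in the press's frame, at the press's yaw
- rail_dowel_hole (a point): Centre of the dowel hole's mouth on the top face of the rail (30 mm above its underside)
- dowel (a joint): Round wooden dowel, 12 mm across, that stands 8 mm proud of the rail's top; value in m: 0 = proud as found, 0.008 = flush. Stiff in its hole (20 N) and stays where it is pushed
- setting_block: White setting block 40 x 60 x 30 mm with a black knob (46 mm high in all), near the table's front edge between rail and press: to be left alone. Origin at the middle of its underside
- hexkey_8: Dark hex key 49 x 124 x 8 mm lying near the table's front edge: to be left alone. Origin at the middle of its underside
- pencil: Flat red carpenter's pencil 118 mm long, 8 mm high, lying near the table's front edge: to be left alone. Origin at the middle of its underside

How it is judged:
On the way, in this order (a step that is already met when the one before it is completed fails the run):
1. the rail is home in the channel with its dowel, still proud, under the foot, and let go, the lever still up (horizontal distance between rail_dowel_hole and press_foot below 0.007 m and angle between the y axis of rail and the y axis of press, either way round below 0.12 rad and z of rail in the frame of press below 0.0185 m and value of joint dowel below 0.001 m and value of joint lever below 0.15 rad and contact force between the fingers and rail below 0.3 N), for 0.2 s.
2. the lever is brought down by the gripper past the second click (value of joint lever above 0.72 rad and contact force between the fingers and lever above 1.5 N).
At the end, for the whole second after the job is handed in: through the last second the gripper still holds the lever down at the third click (lever over 1.06 rad, at least 2 N from the fingers), the dowel is flush (pushed in more than 6.8 of its 8 mm) and the rail lies flat in the channel, dowel within 8 mm of the ram's axis, untouched by the robot (value of joint lever above 1.06 rad and contact force between the fingers and lever above 2 N and value of joint dowel above 0.0068 m and horizontal distance between rail_dowel_hole and press_foot below 0.008 m and angle between the y axis of rail and the y axis of press, either way round below 0.12 rad and z of rail in the frame of press between 0.013 and 0.0185 m and contact force between the arm and rail below 0.3 N); the arm keeps its last pose, push and grip.
It fails at once if the setting block, hex key or pencil is moved by more than 30 mm (distance of any of setting_block, hexkey_8, pencil from where it was at the start of the episode above 0.03 m).
It also fails if it takes over 58 s, if anything falls off the work surface, if the arm or the gripper's body presses on something with over 40 N, if the wrist force passes 120 N, or if a joint passes its speed limit or range.

## Robot

A 7-joint arm with a two-finger parallel gripper is mounted at the origin on a cart in front of the work surface, level with it; the furniture and walls round the work are solid. World frame = base frame: x ahead of the robot, y to its left, z up, the work surface at z = 0. Lengths are in m, angles in rad, forces in N, time in s.
With the tool pointing down it reaches from about 0.35 to 0.9 m from the base axis. Payload 8.1 kg.
Tool frame: the origin (TCP) lies between the finger pads; the fingertips stand ahead of it and the grasp point (between the pads) is the TCP (arm.nose_length is the z of the fingertips in the tool frame, in m); z points along the fingers, y is the line along which they close (so a half turn about z gives the same grasp; the last joint's range is limited). The gripper opens to 92 mm and grips with 3 to 60 N. Pads are 19 mm wide; open, the fingers measure 130 mm over their backs; the gripper's body (75 mm by 190 mm) begins 47 mm behind the grasp point.
Start: joints at [1.13, 0.434, 0.025, 1.573, -0.012, 1.134, -0.075], TCP at [0.207, -0.59, 0.246] pointing down, gripper open.
Joint ranges: [-2.62, 2.62], [-0.44, 2.09], [-1.27, 1.32], [0.08, 2.57], [-1.32, 4.46], [0.12, 2], [-2.74, 2.74]. Speed limits (rad/s): [2.22, 2.22, 3.01, 3.01, 3.14, 3.14, 3.14].

## Interface

Orientations are given as a rotation vector (axis times angle).
In Python, from cell import sensors, optics, arm gives the robot as it stands.
- The arm moves only by the tool arm_command, never from a script. Its argument "deltas" is one flat list of numbers, 7 for each row, row after row: the turn, a rotation vector about the world's x, y, z as a fraction of full scale, then the shift along the world's x, y, z as a fraction of full scale, then the finger opening in mm, from 0 to 91.8. In form: [wx, wy, wz, dx, dy, dz, fingers, wx, wy, wz, dx, dy, dz, fingers, ...]. A call has 1 to 20 rows; each row is the pose to reach, as a shift and turn from the pose commanded when the call began; what a row does not reach only later rows make up. Full scale, the value 1, is 1 m for a shift and 90 degrees for a turn. A row lasts 1/10 s, in which the tool goes at most 50 mm and 8.59 degrees, less where a joint would pass 70% of its speed; a pose out of reach is approached as far as the arm can. A call with a number of a shift or a turn outside -1 to 1 is refused whole. A call with a gripper value outside its range is refused whole. The fingers move at their own pace and stop on an object; "force" is the grip in N (left out, the last holds). Time passes only in rows, so rows that repeat a pose let the fingers close. It gives the time, the measured TCP pose, the force, the opening and the grip force at its end, in the units of the state.
- sensors.observe(): the state, without advancing time (a new reading comes with each control period).
- optics.get_image(name): name is "scene" or "top" or "wrist"; returns the picture (384x512x3 uint8, blue, green, red); there is no depth.
- optics.calibration(name): a dict with "camera_matrix" (3x3 intrinsics, pixels), "rvec" (rotation vector, rad) and "tvec" (3), from world to camera coordinates, as OpenCV has them. Camera axes: x right, y down, z forward; pixel columns grow to the right and rows downward; lengths in m; the calibration is good to about 2 mm. A picture is of the moment at which its call begins: read the wrist's pose just before it. calibration takes no time and is no camera call; for the wrist camera it gives the pose at the moment of the call.
- arm.sign_off(): hands the job in; it is judged then, once.
The state is a dict: "clock": time; "joints": joint angles; "dq": joint speeds; "joint_efforts": joint torques, N m; "position": TCP position; "ee_rot": TCP orientation; "force": force on the tool from outside, world axes, zero at the start; "ft_torque": the same for the moment, N m; "width": opening from 0.0 (shut) to 1.0 (fully open); "gripper_force": force on a finger pad.
Only numpy, scipy, OpenCV 4.12 (cv2) and the standard library are available. Lean on these libraries where they do the work, as an engineer would, in place of code of your own. Each camera call takes 0.05 s, during which the arm holds its last target. There are 200 camera calls.

## Working session

There is one attempt and no reset: what is moved stays moved. The work goes in short steps, Python scripts to look and compute and a tool call to move; the robot and the scene stay as the last step left them, time stands still between calls to the robot, and variables do not carry over. Pictures are saved under pics/ and viewed, at most 10 in all, crops included, and the job is handed in when it is done.

Besides the shell and the picture viewer there is one more tool, called after "Request:" as name(argument=value, ...) on one line, values as JSON. arm_command: Moves the arm, as the interface text tells. Its arguments: {"type":"object","properties":{"deltas":{"type":"array","items":{"type":"number"}},"force":{"type":"number"}},"required":["deltas"]}

```bash
mkdir -p pics; ls; cat > h.py <<'E'
import numpy as np, cv2
from cell import sensors, optics, arm
from scipy.spatial.transform import Rotation as R
def cal(n):
    c=optics.calibration(n); return np.array(c["camera_matrix"],float),np.array(c["rvec"],float).ravel(),np.array(c["tvec"],float).ravel()
def ray(c,uv,z):
    K,r,t=c; Rm=R.from_rotvec(r).as_matrix(); o=-Rm.T@t
    uv=np.atleast_2d(np.array(uv,float)); d=(Rm.T@np.linalg.inv(K)@np.c_[uv,np.ones(len(uv))].T).T
    return o+d*((z-o[2])/d[:,2])[:,None]
def proj(c,P):
    K,r,t=c; return cv2.projectPoints(np.atleast_2d(np.array(P,float)),r,t,K,None)[0].reshape(-1,2)
E
python3 - <<'E'
from h import *
print(sensors.observe(), arm.nose_length)
ims=[]
for n in ["scene","top"]:
    im=optics.get_image(n); cv2.imwrite(f"pics/{n}0.png",im); K,r,t=cal(n); print(n,K.tolist(),(-R.from_rotvec(r).as_matrix().T@t))
E
```

```text
pics
{'clock': 0.0, 'joints': array([ 1.13037201,  0.43524341,  0.02497944,  1.5741123 , -0.01160316,
        1.13404364, -0.07512469]), 'dq': array([ 9.52610045e-04, -1.88238644e-03, -4.22495240e-05, -1.31611359e-03,
        7.60977926e-04,  2.67571571e-04, -2.92363521e-04]), 'joint_efforts': array([ 5.94960420e-04, -6.67853665e+01,  9.85289030e-01, -3.14464402e+01,
       -6.06085430e-02,  4.28909634e-02,  1.81979822e-04]), 'position': array([ 0.2069227 , -0.58921472,  0.24492648]), 'ee_rot': array([-3.09532582e+00, -5.27705773e-01,  6.68893065e-04]), 'force': array([ 0.53256686, -0.47436761, -0.75673117]), 'ft_torque': array([ 0.04424359,  0.06556782, -0.00178074]), 'gripper_force': 0.0, 'width': 0.9974108930169118} 0.019
scene [[491.28417780508823, 0.0, 259.3513973300257], [0.0, 491.28417780508823, 192.21773719283985], [0.0, 0.0, 1.0]] [ 0.04605332 -0.98655839  1.18278741]
top [[430.7053820677274, 0.0, 255.15188756697282], [0.0, 430.7053820677274, 199.02178044557522], [0.0, 0.0, 1.0]] [0.13156449 0.0180111  0.97829436]
```

View pics/scene0.png

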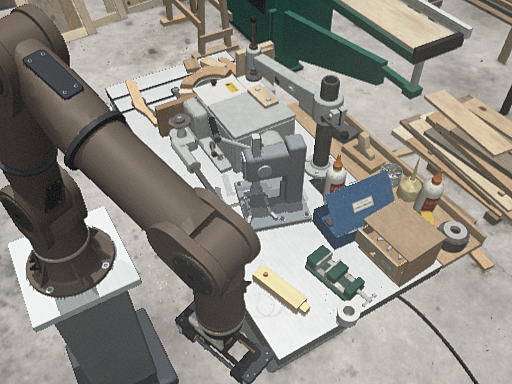

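View pics/top0.png

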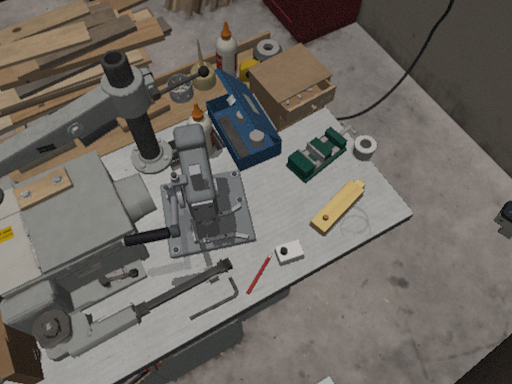

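Scene view: the rail lies at about (265,270)–(308,308), with the press at (270,180). Top view: rail at (312,222)–(365,183), dowel at (325,218), black grip at about (147,237), bed around (162..255, 172..253). I'll enlarge the top view for the bed corners and measure the rail by colour.

```bash
python3 - <<'E'
from h import *
im=cv2.imread("pics/top0.png"); c=cal("top")
cr=cv2.resize(im[160:265,115:265],None,fx=5,fy=5,interpolation=cv2.INTER_CUBIC); cv2.imwrite("pics/crop0.png",cr)
hsv=cv2.cvtColor(im,cv2.COLOR_BGR2HSV)
def blob(m,box):
    k=np.zeros_like(m); x0,y0,x1,y1=box; k[y0:y1,x0:x1]=m[y0:y1,x0:x1]
    cs=max(cv2.findContours(k,0,cv2.CHAIN_APPROX_NONE)[0],key=cv2.contourArea); return cs.reshape(-1,2)
m=cv2.inRange(hsv,(15,70,80),(35,255,255))
cs=blob(m,(295,165,385,245)); w=ray(c,cs,0.03)
r=cv2.minAreaRect((w[:,:2]*1000).astype(np.float32)); print("rail",r, cv2.boxPoints(r).tolist())
d=cv2.inRange(hsv,(0,60,40),(14,255,230)); d[:, :312]=0
try:
    q=blob(d,(312,205,340,232)); print("dowel px",q.mean(0),ray(c,q.mean(0),0.038))
except Exception as e: print(e)
g=cv2.inRange(hsv,(0,0,0),(180,255,45)); q=blob(g,(115,222,180,250)); rr=cv2.minAreaRect(q); print("grip px",rr, ray(c,rr[0],0.254))
for n,b,mm in [("block",(270,235,310,270),cv2.inRange(hsv,(0,0,205),(180,30,255))),("pencil",(240,245,280,300),cv2.inRange(hsv,(0,120,80),(8,255,255)))]:
    q=blob(mm,b); print(n,ray(c,cv2.boxPoints(cv2.minAreaRect(q)),0.03 if n=="block" else .008).round(3).tolist())
E
```

```text
rail ((463.4391784667969, -393.7142333984375), (45.33367919921875, 184.49398803710938), 16.960691452026367) [[414.8483581542969, -312.091796875], [468.6681213378906, -488.56121826171875], [512.030029296875, -475.336669921875], [458.2102355957031, -298.86724853515625]]
dowel px [324.5625 217.    ] [[ 0.44852068 -0.34128597  0.038     ]]
grip px ((146.96153259277344, 236.30770874023438), (10.786386489868164, 46.47951889038086), 78.69007110595703) [[0.50378761 0.04449133 0.254     ]]Traceback (most recent call last):
  File "<stdin>", line 17, in <module>
  File "<stdin>", line 7, in blob
ValueError: max() iterable argument is empty
```

View pics/crop0.png

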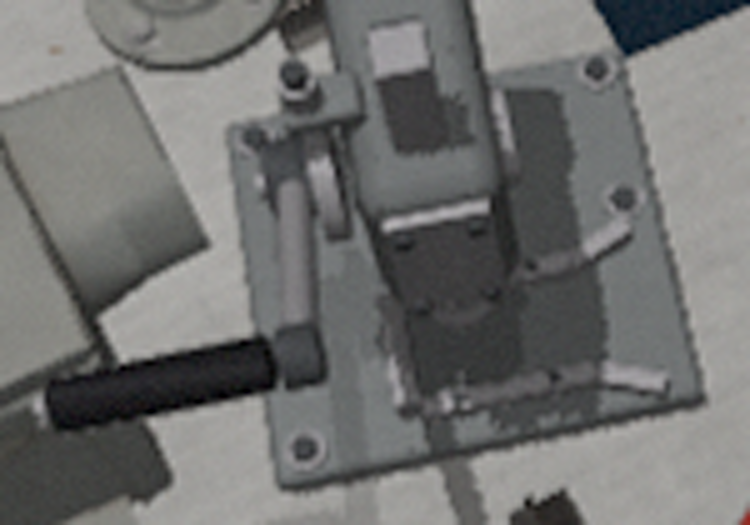

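Crop (5x, origin 115,160): bed corners are about front-left (283,478), front-right (703,395), back-right (618,55) and back-left (230,125). The flared strip mouths are at (665,378) and (630,230), and the black grip runs from (50,405) to (270,362).

```bash
cat >> h.py <<'E'
def fit(A,B):
    A=np.array(A,float);B=np.array(B,float)[:,:2];a=A-A.mean(0);b=B-B.mean(0)
    th=np.arctan2((a[:,0]*b[:,1]-a[:,1]*b[:,0]).sum(),(a*b).sum()); M=np.array([[np.cos(th),-np.sin(th)],[np.sin(th),np.cos(th)]])
    t=B.mean(0)-M@A.mean(0); return th,t,B-(A@M.T+t)
def P2W(th,t,p):
    p=np.atleast_2d(p).astype(float); c,s=np.cos(th),np.sin(th); return p[:,:2]@np.array([[c,s],[-s,c]])+t
E
python3 - <<'E'
from h import *
c=cal("top"); u=np.array([[283,478],[703,395],[618,55],[230,125]])/5-0.4+[115,160]
W=ray(c,u,.016); A=np.array([[-50,105],[-50,-105],[155,-105],[155,105]])/1000
th,t,res=fit(A,W); print("press",th,t,(res*1000).round(1).tolist())
print("mouth,stop,grip,home",P2W(th,t,np.array([[0,-88],[0,30],[-100.6,110],[0,-60],[0,-150]])/1000).round(4).tolist())
print("grip end px",proj(c,np.c_[P2W(th,t,[[-.1006,.069],[-.1006,.151]]),[.254]*2]))
s=cal("scene"); im=cv2.imread("pics/scene0.png")
print("scene proj mouths", proj(s,np.c_[P2W(th,t,A),[.016]*4]))
K,r,tt=cal("wrist"); print(K.tolist()); Rm=R.from_rotvec(r).as_matrix(); o=-Rm.T@tt
st=sensors.observe(); T=R.from_rotvec(st["ee_rot"]).as_matrix(); print("cam in tool",T.T@(o-st["position"]), (T.T@Rm.T).round(3)); print(T.round(3))
E
```

```text
press -0.2973594549481568 [ 0.56662953 -0.08774528] [[2.7, -5.4], [2.6, 1.2], [-3.1, 5.2], [-2.2, -1.0]]
mouth,stop,grip,home [[0.5408, -0.1719], [0.5754, -0.0591], [0.5027, 0.0469], [0.549, -0.1451], [0.5227, -0.2312]]
grip end px [[168.3176321  232.87701915]
 [123.41455994 241.96645296]]
scene proj mouths [[233.01177669 181.97102614]
 [246.92713549 230.55540298]
 [311.69853507 218.36867488]
 [292.63664465 171.78021134]]
[[284.3172237282352, 0.0, 258.05645787948214], [0.0, 284.3172237282352, 192.15523755572866], [0.0, 0.0, 1.0]]
cam in tool [ 0.07579548  0.00048143 -0.13898189] [[ 0.    -0.96  -0.279]
 [ 1.     0.    -0.001]
 [ 0.001 -0.279  0.96 ]]
[[ 0.944  0.331 -0.001]
 [ 0.331 -0.944  0.001]
 [-0.    -0.001 -1.   ]]
```

First move: hover above the tail of the rail, turning the tool so that the fingers close across its width.

Request:
arm_command(deltas=[0,0,0.974,0.275,0.14,-0.045,91,0,0,0.974,0.275,0.14,-0.045,91,0,0,0.974,0.275,0.14,-0.045,91,0,0,0.974,0.275,0.14,-0.045,91,0,0,0.974,0.275,0.14,-0.045,91,0,0,0.974,0.275,0.14,-0.045,91,0,0,0.974,0.275,0.14,-0.045,91,0,0,0.974,0.275,0.14,-0.045,91,0,0,0.974,0.275,0.14,-0.045,91,0,0,0.974,0.275,0.14,-0.045,91,0,0,0.974,0.275,0.14,-0.045,91,0,0,0.974,0.275,0.14,-0.045,91])

```text
clock: 1.3
position: [0.4818, -0.4497, 0.2003]
ee_rot: [-1.872, -2.522, -0.0]
force: [-0.3, -0.1, 0.3]
width: 0.993
gripper_force: 0.0
```

```bash
python3 - <<'E'
from h import *
s=sensors.observe(); print(s["clock"],s["joints"].round(2),s["position"],R.from_rotvec(s["ee_rot"]).as_matrix().round(3).tolist())
c=cal("wrist"); im=optics.get_image("wrist"); cv2.imwrite("pics/w1.png",im); im2=optics.get_image("scene"); cv2.imwrite("pics/s1.png",im2)
hsv=cv2.cvtColor(im,cv2.COLOR_BGR2HSV); m=cv2.inRange(hsv,(15,70,80),(35,255,255))
cs=max(cv2.findContours(m,0,cv2.CHAIN_APPROX_NONE)[0],key=cv2.contourArea).reshape(-1,2); w=ray(c,cs,0.03)
r=cv2.minAreaRect((w[:,:2]*1000).astype(np.float32)); print("rail",r,cv2.boxPoints(r).round(1).tolist())
a=np.full((384,1024,3),0,np.uint8); a[:,:512]=im; a[:,512:]=im2; cv2.imwrite("pics/both1.png",cv2.resize(a,(800,300),interpolation=cv2.INTER_AREA))
E
```

```text
1.3 [ 0.92  0.56 -0.38  1.51  0.22  1.11  0.78] [ 0.48180856 -0.44974039  0.20034233] [[-0.29, 0.957, -0.0], [0.957, 0.29, 0.001], [0.001, -0.0, -1.0]]
rail ((467.4227294921875, -400.7253723144531), (44.586612701416016, 174.2370147705078), 17.037561416625977) [[420.6000061035156, -324.0], [471.6000061035156, -490.6000061035156], [514.2999877929688, -477.5], [463.20001220703125, -310.8999938964844]]
```

View pics/both1.png

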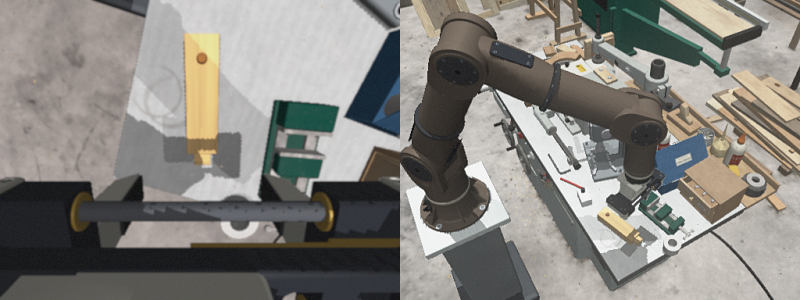

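Wrist view: the rail lies upright in the picture at full-res columns 237–282, rows 45–210, with the dowel at about (257,74). It lines up with the tool, and the vice is clear on the right. I'll go down, grip and lift slightly.

Request:
arm_command(deltas=[0,0,0,0.0015,-0.004,-0.05,91,0,0,0,0.0015,-0.004,-0.1,91,0,0,0,0.0015,-0.004,-0.14,91,0,0,0,0.0015,-0.004,-0.165,91,0,0,0,0.0015,-0.004,-0.176,91,0,0,0,0.0015,-0.004,-0.176,91,0,0,0,0.0015,-0.004,-0.176,30,0,0,0,0.0015,-0.004,-0.176,30,0,0,0,0.0015,-0.004,-0.176,30,0,0,0,0.0015,-0.004,-0.176,30,0,0,0,0.0015,-0.004,-0.176,30,0,0,0,0.0015,-0.004,-0.176,30], force=50)

```text
clock: 2.6
position: [0.4836, -0.4538, 0.025]
ee_rot: [1.868, 2.525, -0.0]
force: [-0.4, -0.2, -0.6]
width: 0.52
gripper_force: 0.0
```

Request:
arm_command(deltas=[0,0,0,0,0,0.03,30,0,0,0,0,0,0.06,30,0,0,0,0,0,0.1,30,0,0,0,0,0,0.13,30,0,0,0,0,0,0.13,30])

```text
clock: 3.1
position: [0.4857, -0.455, 0.1594]
ee_rot: [1.864, 2.52, -0.0]
force: [0.5, -0.2, -3.2]
width: 0.489
gripper_force: 50.0
```

```bash
python3 - <<'E'
from h import *
s=sensors.observe(); p=s["position"]; print(p)
c=cal("wrist"); im=optics.get_image("wrist"); cv2.imwrite("pics/w2.png",im); im2=optics.get_image("top"); cv2.imwrite("pics/t2.png",im2); im3=optics.get_image("scene"); cv2.imwrite("pics/s2.png",im3)
a=np.zeros((384,1024,3),np.uint8); a[:,:512]=im; a[:,512:]=cv2.resize(im3[100:292,160:416],None,fx=2,fy=2); cv2.imwrite("pics/both2.png",cv2.resize(a,(800,300),interpolation=cv2.INTER_AREA))
E
```

```text
[ 0.48572186 -0.45502708  0.15943914]
```

View pics/both2.png

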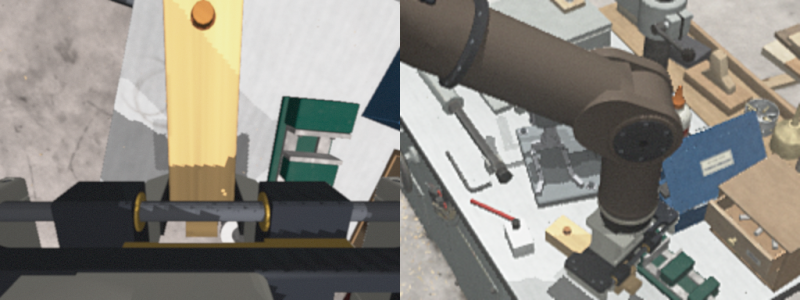

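The rail is gripped about 55 mm behind its centre, with the dowel at full-res (260,18). In the scene crop the bed and channel are visible ahead. I'll carry the rail towards the channel mouth, turn to about the press's yaw and measure from there.

Request:
arm_command(deltas=[0,0,-0.08,0.02,0.03,0.02,30,0,0,-0.16,0.02,0.06,0.02,30,0,0,-0.24,0.02,0.09,0.02,30,0,0,-0.32,0.02,0.12,0.02,30,0,0,-0.329,0.02,0.125,0.02,30,0,0,-0.329,0.02,0.125,0.02,30,0,0,-0.329,0.02,0.125,0.02,30])

```text
clock: 3.95
position: [0.5028, -0.3297, 0.1737]
ee_rot: [-2.45, -1.964, 0.002]
force: [-0.2, 0.1, -3.0]
width: 0.486
gripper_force: 50.0
```

```bash
python3 - <<'E'
from h import *
s=sensors.observe(); p=s["position"]; T=R.from_rotvec(s["ee_rot"]).as_matrix(); print(s["clock"],p,T.round(3).tolist(),s["force"])
c=cal("wrist"); im=optics.get_image("wrist"); cv2.imwrite("pics/w3.png",im); np.savez("pics/w3.npz",K=c[0],r=c[1],t=c[2])
hsv=cv2.cvtColor(im,cv2.COLOR_BGR2HSV); m=cv2.inRange(hsv,(5,120,60),(14,255,255)); m[60:]=0
q=cv2.moments(m,True); print("dowel px",q["m10"]/q["m00"],q["m01"]/q["m00"],q["m00"]," expect",proj(c,p+T@[.115,0,-.014]))
im=cv2.resize(im[:250],(800,390),interpolation=cv2.INTER_CUBIC); cv2.imwrite("pics/w3b.png",im)
E
```

```text
3.95 [ 0.50282531 -0.32968063  0.17365283] [[0.218, 0.976, -0.002], [0.976, -0.218, 0.0], [-0.0, -0.002, -1.0]] [-0.18176425  0.14185352 -2.95336138]
dowel px 259.6867816091954 23.00574712643678 348.0  expect [[255.95096743   1.28367834]]
```

View pics/w3b.png

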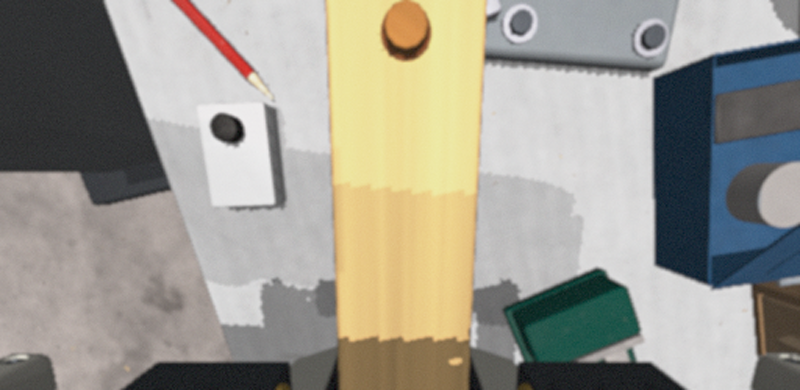

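The view shows the bed's -y edge from full-res (310,40) to (426,45), with its back-right corner at about (427,42). The setting block is left of the rail, well clear, and the dowel is at (260,23), 22 px lower than expected, so the rail droops or was gripped a little further forward. I'll fit the droop from the rail's apparent width and cast the bed edge.

```bash
python3 - <<'E'
from h import *
im=cv2.imread("pics/w3.png"); z=np.load("pics/w3.npz"); c=(z["K"],z["r"],z["t"]); K=c[0]
s=sensors.observe(); p=s["position"]; T=R.from_rotvec(s["ee_rot"]).as_matrix()
hsv=cv2.cvtColor(im,cv2.COLOR_BGR2HSV); m=cv2.inRange(hsv,(8,50,60),(38,255,255))
Rm=R.from_rotvec(c[1]).as_matrix(); pts=[]
for v in range(45,205,5):
    u=np.flatnonzero(m[v,190:330])+190; w=u.max()-u.min()+1
    d=K[0,0]*.045/w; uc=(u.max()+u.min())/2
    P=Rm.T@(np.array([(uc-K[0,2])/K[0,0]*d,(v-K[1,2])/K[1,1]*d,d])-c[2]); pts.append(T.T@(P-p))
pts=np.array(pts); k,b=np.polyfit(pts[:,0],pts[:,2],1); print("z=",k,"x+",b," y fit",np.polyfit(pts[:,0],pts[:,1],1)); 
# bed edge: strong vertical gradient right of rail
g=cv2.cvtColor(im,cv2.COLOR_BGR2GRAY).astype(int)
for u in range(320,420,12): print(u,g[30:56,u].tolist())
g1=cv2.imread("pics/w1.png"); h1=cv2.cvtColor(g1,cv2.COLOR_BGR2HSV); q=cv2.moments(cv2.inRange(h1,(5,120,60),(14,255,255))[50:100,230:290],True); print("w1 dowel",q["m10"]/q["m00"]+230,q["m01"]/q["m00"]+50)
# cam pose for w1 from tool offset
p1=np.array([.48181,-.44974,.20034]); x=np.array([-.29,.957,0.]);x/=np.linalg.norm(x);T1=np.c_[x,[x[1],-x[0],0],[0,0,-1]]
RC=Rm@T; tc=c[2]+Rm@p; c1=(K,R.from_matrix(RC@T1.T).as_rotvec(),tc-RC@T1.T@p1)
print("dowel w1 world",ray(c1,[[q["m10"]/q["m00"]+230,q["m01"]/q["m00"]+50]],.0375))
E
```

```text
z= 0.028384327866498672 x+ 9.736239365106278e-05  y fit [0.00543263 0.00051622]
320 [163, 151, 137, 126, 112, 90, 67, 60, 92, 124, 142, 161, 185, 201, 213, 217, 216, 216, 214, 216, 215, 217, 215, 215, 216, 214]
332 [166, 158, 150, 138, 129, 110, 88, 66, 63, 92, 116, 139, 170, 199, 212, 214, 213, 214, 214, 212, 212, 210, 214, 209, 211, 210]
344 [167, 163, 159, 146, 137, 126, 111, 88, 63, 59, 86, 113, 129, 151, 180, 211, 217, 217, 217, 219, 217, 218, 218, 217, 218, 217]
356 [166, 166, 165, 155, 147, 137, 124, 107, 88, 67, 60, 87, 114, 135, 156, 188, 217, 220, 219, 218, 217, 216, 216, 217, 216, 217]
368 [168, 167, 164, 165, 158, 146, 137, 125, 112, 84, 68, 62, 95, 124, 153, 189, 208, 216, 217, 215, 216, 214, 216, 215, 215, 214]
380 [166, 167, 167, 169, 166, 155, 149, 135, 125, 105, 89, 64, 69, 102, 131, 142, 173, 204, 216, 216, 215, 216, 217, 217, 216, 215]
392 [162, 163, 165, 167, 162, 165, 154, 145, 134, 122, 103, 82, 66, 66, 94, 127, 144, 166, 196, 216, 217, 216, 213, 215, 215, 216]
404 [133, 136, 142, 151, 163, 161, 161, 153, 140, 134, 122, 104, 84, 65, 65, 91, 120, 140, 159, 189, 215, 220, 219, 219, 218, 219]
416 [71, 109, 166, 201, 210, 190, 151, 136, 142, 144, 131, 117, 97, 76, 71, 105, 160, 199, 209, 207, 207, 210, 208, 211, 210, 210]
w1 dowel 257.9166666666667 74.53333333333333
dowel w1 world [[ 0.45031493 -0.34541641  0.0375    ]]
```

```bash
python3 - <<'E'
from h import *
z=np.load("pics/w3.npz"); c=(z["K"],z["r"],z["t"])
for off,h in ((-2.2,.016),(1.3,0.0)):
    W=ray(c,[[320,36.8+off],[344,38.7+off],[368,40.6+off],[392,42.6+off],[404,43.5+off]],h); k=np.polyfit(W[:,0],W[:,1],1); print(h,"yaw",np.arctan(k[0]),W[[0,-1]].round(4).tolist())
print("corner",ray(c,[[427,43]],.016))
s=sensors.observe(); p=s["position"]; T=R.from_rotvec(s["ee_rot"]).as_matrix()
im=optics.get_image("scene"); cs=cal("scene"); cw=cal("wrist"); im2=optics.get_image("wrist")
e=proj(cs,p+T@[.113,0,-.012])[0]; print("expect",e)
x0,y0=(e-[20,15]).astype(int)
h=cv2.cvtColor(im,cv2.COLOR_BGR2HSV)[y0:y0+40,x0:x0+40]; m=cv2.inRange(h,(3,110,50),(14,255,255))
n,l,st,ce=cv2.connectedComponentsWithStats(m); print([(st[i,4],(ce[i]+[x0,y0]).round(1).tolist()) for i in range(1,n)])
i=1+st[1:,4].argmax(); a=ce[i]+[x0,y0]
h=cv2.cvtColor(im2,cv2.COLOR_BGR2HSV); m=cv2.inRange(h,(5,120,60),(14,255,255)); m[60:]=0; q=cv2.moments(m,True); b=[q["m10"]/q["m00"],q["m01"]/q["m00"]]
M=lambda c:c[0]@np.c_[R.from_rotvec(c[1]).as_matrix(),c[2]]
X=cv2.triangulatePoints(M(cs),M(cw),np.array(a,float).reshape(2,1),np.array(b).reshape(2,1)); X=(X[:3]/X[3]).ravel(); print("dowel",X,"tool",T.T@(X-p), "reproj",proj(cs,X),a,proj(cw,X),b)
cv2.imwrite("pics/s3.png",cv2.resize(im[100:260,180:340],(640,640),interpolation=cv2.INTER_CUBIC)[:600])
E
```

```text
0.016 yaw -0.291262467459387 [[0.5907, -0.2031, 0.016], [0.6669, -0.2259, 0.016]]
0.0 yaw -0.291452215301094 [[0.594, -0.2033, 0.0], [0.6745, -0.2274, 0.0]]
corner [[ 0.68788135 -0.23209767  0.016     ]]
expect [266.85749361 197.64247756]
[]Traceback (most recent call last):
  File "<stdin>", line 12, in <module>
ValueError: attempt to get argmax of an empty sequence
```

Bed edge yaw is -0.29 and its corner at (0.688,-0.232), both agreeing with the top view, so I'll take press yaw -0.294 and origin at about (0.567,-0.088). I'll align in front of the mouth, lower down, and look at the strips.

Request:
arm_command(deltas=[0,0,-0.047,0.003,0.01,-0.03,30,0,0,-0.047,0.003,0.02,-0.05,30,0,0,-0.047,0.003,0.03,-0.06,30,0,0,-0.047,0.003,0.041,-0.07,30,0,0,-0.047,0.003,0.041,-0.07,30,0,0,-0.047,0.003,0.041,-0.07,30])

```text
clock: 4.7
position: [0.507, -0.2879, 0.1053]
ee_rot: [2.521, 1.873, 0.0]
force: [-1.0, -0.7, -2.8]
width: 0.489
gripper_force: 50.0
```

```bash
python3 - <<'E'
from h import *
z=np.load("pics/w3.npz"); c=(z["K"],z["r"],z["t"]); print("block",ray(c,[[128,67],[175,65],[178,132],[136,132]],.03).round(3).tolist())
s=sensors.observe(); p=s["position"]; T=R.from_rotvec(s["ee_rot"]).as_matrix(); print(s["clock"],p,T.round(3).tolist(),s["force"])
c=cal("wrist"); im=optics.get_image("wrist"); cv2.imwrite("pics/w4.png",im); np.savez("pics/w4.npz",K=c[0],r=c[1],t=c[2])
im2=optics.get_image("scene"); cv2.imwrite("pics/s4.png",im2)
x,y=proj(cal("scene"),p+T@[.1,0,0])[0].astype(int); print(x,y)
a=np.zeros((600,800,3),np.uint8); a[:300]=cv2.resize(im[:192],(800,300),interpolation=cv2.INTER_CUBIC)
a[300:]=cv2.resize(im2[y-38:y+37,x-100:x+100],(800,300),interpolation=cv2.INTER_CUBIC); cv2.imwrite("pics/both4.png",a)
E
```

```text
block [[0.411, -0.194, 0.03], [0.454, -0.201, 0.03], [0.439, -0.26, 0.03], [0.399, -0.251, 0.03]]
4.7 [ 0.50704245 -0.28794658  0.10533713] [[0.289, 0.957, 0.001], [0.957, -0.289, -0.001], [-0.0, 0.001, -1.0]] [-0.95536285 -0.6560336  -2.84931167]
263 209
```

View pics/both4.png

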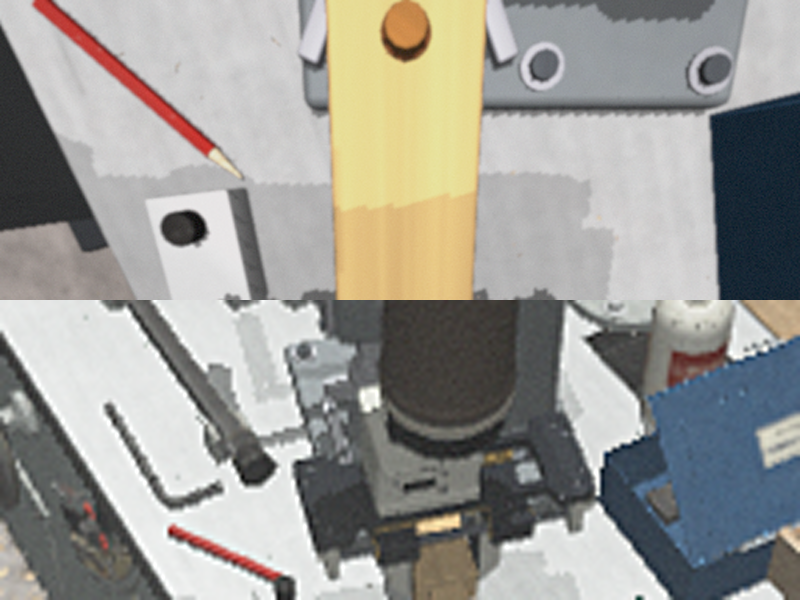

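The bed's front edge is now level in the wrist view (row ≈67), so the yaw is right. The flare tips at full-res (200,40) and (323,40) have their middle at column 262, against the rail's centre at 260, so it is aligned within 3 mm. I'll back off 15 mm and lower towards the bed.

Request:
arm_command(deltas=[0,0,0,-0.003,-0.0144,0,30,0,0,0,-0.003,-0.0144,-0.02,30,0,0,0,-0.003,-0.0144,-0.035,30,0,0,0,-0.003,-0.0144,-0.045,30,0,0,0,-0.003,-0.0144,-0.05,30,0,0,0,-0.003,-0.0144,-0.05,30,0,0,0,-0.003,-0.0144,-0.05,30])

```text
clock: 5.5
position: [0.504, -0.3025, 0.0553]
ee_rot: [2.522, 1.872, 0.001]
force: [0.2, 1.3, -2.6]
width: 0.485
gripper_force: 50.0
```

Request:
arm_command(deltas=[0,0,0,0,0,-0.004,30,0,0,0,0,0,-0.008,30,0,0,0,0,0,-0.01,30,0,0,0,0,0,-0.01,30])

```text
clock: 5.9
position: [0.5039, -0.3025, 0.045]
ee_rot: [2.522, 1.871, 0.0]
force: [-1.3, -0.4, 3.3]
width: 0.486
gripper_force: 50.0
```

Request:
arm_command(deltas=[0,0,0,0.0044,0.0144,0,30,0,0,0,0.0087,0.0287,0,30,0,0,0,0.0131,0.0431,-0.001,30,0,0,0,0.0174,0.0574,-0.002,30,0,0,0,0.0203,0.067,-0.003,30,0,0,0,0.0232,0.0766,-0.003,30,0,0,0,0.0232,0.0766,-0.003,30])

```text
clock: 6.6
position: [0.5282, -0.2274, 0.0438]
ee_rot: [2.519, 1.868, 0.0]
force: [-2.0, -7.3, 14.6]
width: 0.486
gripper_force: 50.0
```

```bash
python3 - <<'E'
from h import *
s=sensors.observe(); p=s["position"]; T=R.from_rotvec(s["ee_rot"]).as_matrix(); print(s["clock"],p,s["force"],s["ft_torque"])
im=optics.get_image("wrist"); im2=optics.get_image("scene"); cv2.imwrite("pics/w5.png",im); cv2.imwrite("pics/s5.png",im2)
x,y=proj(cal("scene"),p+T@[.08,0,0])[0].astype(int)
a=np.zeros((600,800,3),np.uint8); a[:300]=cv2.resize(im[:192],(800,300),interpolation=cv2.INTER_CUBIC)
a[300:]=cv2.resize(im2[y-50:y+25,x-100:x+100],(800,300),interpolation=cv2.INTER_CUBIC); cv2.imwrite("pics/both5.png",a)
E
```

```text
6.6 [ 0.52822685 -0.22737742  0.04377596] [-1.9659125  -7.25059815 14.63647895] [-1.2584466   0.33886452  0.01419541]
```

View pics/both5.png

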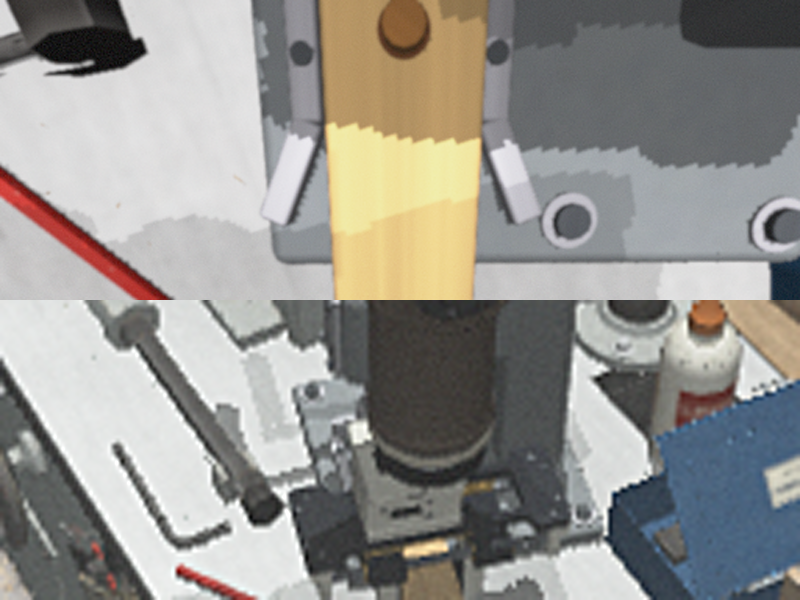

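The rail is in the channel between the strips (inner edges at full-res columns 206 and 308), the dowel at (259,17), still square. I'll push 10 mm more, then open the fingers part way so they stay clear of the block.

Request:
arm_command(deltas=[0,0,0,0.0029,0.0096,0,30,0,0,0,0.0029,0.0096,0,30,0,0,0,0.0029,0.0096,0,62,0,0,0,0.0029,0.0096,0,62,0,0,0,0.0029,0.0096,0,62])

```text
clock: 7.2
position: [0.5297, -0.2148, 0.0415]
ee_rot: [-2.521, -1.873, -0.0]
force: [-0.4, 0.6, -0.6]
width: 0.666
gripper_force: 0.0
```

```bash
python3 - <<'E'
from h import *
s=sensors.observe(); p=s["position"]; T=R.from_rotvec(s["ee_rot"]).as_matrix(); print(s["clock"],p,s["force"],s["width"])
c=cal("wrist"); im=optics.get_image("wrist"); cv2.imwrite("pics/w6.png",im)
h=cv2.cvtColor(im,cv2.COLOR_BGR2HSV); m=cv2.inRange(h,(5,120,40),(14,255,255)); m[80:]=0;m[:,:230]=0;m[:,290:]=0; q=cv2.moments(m,True); b=[q["m10"]/q["m00"],q["m01"]/q["m00"]]
W=ray(c,[b],.016+.036)[0]; th=-.293; d=W[:2]-[.5666,-.0877]
print(b,q["m00"],"dowel",W,"press",d@[np.cos(th),np.sin(th)],d@[-np.sin(th),np.cos(th)],"tool",T.T@(W-p))
E
```

```text
7.2 [ 0.5296658  -0.21475601  0.04148822] [-0.42171359  0.6394042  -0.62869798] 0.6661961472414579
[265.11764705882354, 27.91176470588235] 544.0 dowel [ 0.56395707 -0.11352421  0.052     ] press 0.0049284004855772836 -0.02548697721051136 tool [ 0.10682803  0.00362661 -0.0104348 ]
```

Released: the dowel is at press (5,-25) mm, about 25 mm short of home. I'll lift, go behind the tail, close the fingers and push.

Request:
arm_command(deltas=[0,0,0,0,0,0.03,62,0,0,0,0,0,0.055,62,0,0,0,-0.009,-0.035,0.055,0,0,0,0,-0.019,-0.07,0.055,0,0,0,0,-0.019,-0.07,0.055,0,0,0,0,-0.019,-0.07,0.03,0,0,0,0,-0.019,-0.07,0.01,0,0,0,0,-0.019,-0.07,0.0,0,0,0,0,-0.019,-0.07,0.0,0,0,0,0,-0.019,-0.07,0.0,0], force=20)

```text
clock: 8.25
position: [0.5111, -0.2856, 0.0421]
ee_rot: [-2.522, -1.873, -0.0]
force: [-0.2, 0.0, 1.0]
width: 0.035
gripper_force: 0.0
```

Request:
arm_command(deltas=[0,0,0,0.0029,0.0096,0,0,0,0,0,0.0058,0.0191,0,0,0,0,0,0.0073,0.0239,0,0,0,0,0,0.0087,0.0287,0,0,0,0,0,0.0102,0.0335,0,0,0,0,0,0.0116,0.0383,0,0,0,0,0,0.0116,0.0383,0,0])

```text
clock: 8.95
position: [0.5227, -0.2467, 0.0418]
ee_rot: [-2.522, -1.873, -0.001]
force: [0.5, -0.5, -0.4]
width: 0.011
gripper_force: 0.1
```

Request:
arm_command(deltas=[0,0,0,0.0009,0.0029,0,0,0,0,0,0.0012,0.0038,0,0,0,0,0,0.0014,0.0048,0,0,0,0,0,0.0017,0.0057,0,0,0,0,0,0.0017,0.0057,0,0])

```text
clock: 9.45
position: [0.5238, -0.2423, 0.0417]
ee_rot: [2.523, 1.872, -0.001]
force: [-1.3, -4.3, 1.8]
width: 0.008
gripper_force: 2.2
```

```bash
cat >> h.py <<'E'
def dow(vmax=120):
    s=sensors.observe(); p=s["position"]; T=R.from_rotvec(s["ee_rot"]).as_matrix(); c=cal("wrist"); im=optics.get_image("wrist")
    h=cv2.cvtColor(im,cv2.COLOR_BGR2HSV); m=cv2.inRange(h,(5,120,25),(15,255,255)); m[vmax:]=0;m[:,:225]=0;m[:,295:]=0; q=cv2.moments(m,True)
    print(s["clock"],p,s["force"],"dowel area",q["m00"])
    if q["m00"]:
        b=[q["m10"]/q["m00"],q["m01"]/q["m00"]]; W=ray(c,[b],.052)[0]; d=W[:2]-[.5666,-.0877]; th=-.293; print(b,W,"press",d@[np.cos(th),np.sin(th)],d@[-np.sin(th),np.cos(th)])
    return im
E
python3 - <<'E'
from h import *
im=dow(); cv2.imwrite("pics/w7.png",im)
h=cv2.cvtColor(im,cv2.COLOR_BGR2HSV); m=cv2.inRange(h,(15,50,60),(38,255,255)); v,u=np.nonzero(m[:,215:300]); print("rail rows",v.min(),v.max())
E
```

```text
9.45 [ 0.52383248 -0.2422516   0.04167453] [-1.27969285 -4.28608173  1.84776186] dowel area 0.0
rail rows 0 316
```

Request:
arm_command(deltas=[0,0,0,0.0006,0.0019,0,0,0,0,0,0.0012,0.0038,0,0,0,0,0,0.0012,0.0038,0,0])

```text
clock: 9.8
position: [0.5239, -0.2421, 0.0418]
ee_rot: [2.524, 1.867, -0.005]
force: [-3.0, -14.6, 3.1]
width: 0.008
gripper_force: 7.4
```

```bash
python3 - <<'E'
from h import *
s=sensors.observe(); p=s["position"]; d=p[:2]-[.5666,-.0877]; print(s["force"],"tool press",d@[.957,-.289],d@[.289,.957])
im=optics.get_image("wrist"); im2=optics.get_image("top"); cv2.imwrite("pics/w8.png",im); cv2.imwrite("pics/t8.png",im2)
a=np.zeros((300,800,3),np.uint8); a[:,:400]=cv2.resize(im,(400,300),interpolation=cv2.INTER_AREA)
a[:,400:]=cv2.resize(im2[140:260,115:275],(400,300),interpolation=cv2.INTER_CUBIC); cv2.imwrite("pics/both8.png",a)
E
```

```text
[ -2.99077984 -14.57286946   3.0775522 ] tool press 0.003761913162089024 -0.16009363434384602
```

View pics/both8.png

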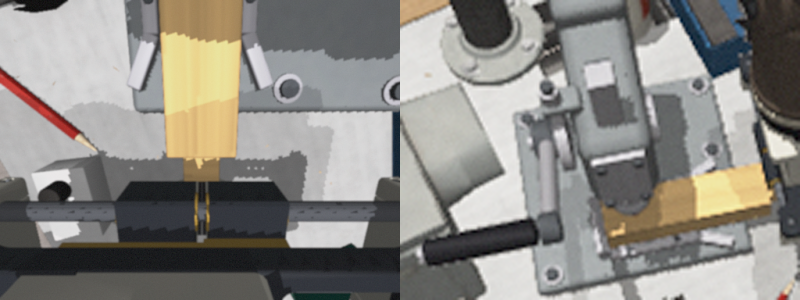

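The fingers stayed put while the push rose from 4 to 15 N, so the rail is home against the stop; in the wrist view its tail meets the fingers squarely at (200,160). I'll back off, rise, and cross high over to the lever.

Request:
arm_command(deltas=[0,0,0,-0.0029,-0.0096,0,0,0,0,0,-0.0087,-0.0287,0,0,0,0,0,-0.0087,-0.0287,0.05,0,0,0,0,-0.0087,-0.0287,0.1,0,0,0,0,-0.0087,-0.0287,0.15,0,0,0,0,-0.0087,-0.0287,0.2,0,0,0,0,-0.0087,-0.0287,0.25,0,0,0,0,-0.0087,-0.0287,0.3,0,0,0,0,-0.0087,-0.0287,0.35,0,0,0,0,-0.0087,-0.0287,0.35,0])

```text
clock: 10.9
position: [0.519, -0.2661, 0.399]
ee_rot: [2.514, 1.869, 0.011]
force: [0.6, 0.2, -0.2]
width: 0.005
gripper_force: 0.0
```

```bash
python3 - <<'E'
from h import *
s=sensors.observe(); print(s["joints"].round(2),s["position"]); im=dow(384); cv2.imwrite("pics/w9.png",im)
E
```

```text
[ 0.58  0.3  -0.27  1.41  0.08  1.43  0.02] [ 0.51902812 -0.26612883  0.39899721]
10.9 [ 0.51902812 -0.26612883  0.39899721] [ 0.62819432  0.17014647 -0.15745452] dowel area 0.0
```

Request:
arm_command(deltas=[0,0,0,0,0.05,0,60,0,0,0,0,0.1,0,60,0,0,0,-0.005,0.15,0,60,0,0,0,-0.005,0.2,0,60,0,0,0,-0.01,0.25,0,60,0,0,0,-0.01,0.3,0,60,0,0,0,-0.01,0.326,0,60,0,0,0,-0.01,0.326,0,60,0,0,0,-0.01,0.326,0,60])

```text
clock: 11.85
position: [0.5059, 0.0597, 0.3906]
ee_rot: [-2.519, -1.875, 0.003]
force: [-0.4, -1.6, -0.3]
width: 0.649
gripper_force: 0.0
```

```bash
python3 - <<'E'
from h import *
s=sensors.observe(); p=s["position"]; T=R.from_rotvec(s["ee_rot"]).as_matrix(); print(s["clock"],s["joints"].round(2),p,s["force"],s["width"])
c=cal("wrist"); im=optics.get_image("wrist"); cv2.imwrite("pics/w10.png",im); im2=optics.get_image("scene"); cv2.imwrite("pics/s10.png",im2); im3=optics.get_image("top"); cv2.imwrite("pics/t10.png",im3); np.savez("pics/w10.npz",K=c[0],r=c[1],t=c[2])
print("grip ends px",proj(c,[[.569-.0963+.289*y,-.0885+.0291+.957*y,.254] for y in (.069,.110,.151)]))
a=np.zeros((600,800,3),np.uint8); a[:300,:400]=cv2.resize(im,(400,300),interpolation=cv2.INTER_AREA)
a[:300,400:]=cv2.resize(im3[100:340,0:320],(400,300),interpolation=cv2.INTER_CUBIC)
a[300:]=cv2.resize(im2[80:260,130:370],(800,600),interpolation=cv2.INTER_CUBIC)[:300]; cv2.imwrite("pics/both10.png",a)
E
```

```text
11.85 [ 0.16  0.2  -0.47  1.57  0.09  1.4  -0.6 ] [0.50590689 0.05973279 0.39055272] [-0.41381324 -1.56757568 -0.30351643] 0.6486113354793988
grip ends px [[260.12295245 237.46758679]
 [260.2867782  200.57745915]
 [260.46406133 160.65701311]]
```

View pics/both10.png

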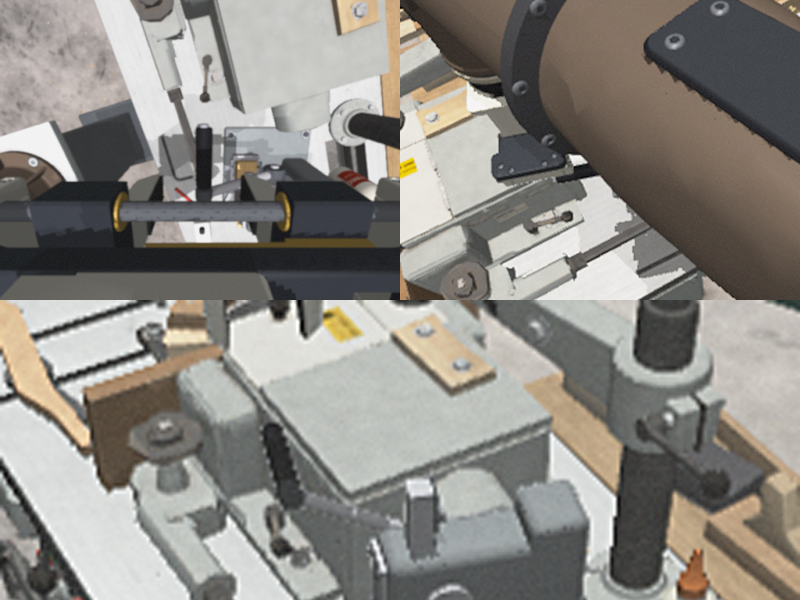

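The wrist view confirms the grip bar at full-res (260,160)–(261,240), as predicted. The grey planer box stands right of and behind it, with its near top corner at about wrist (311,143) and scene (234,137); I'll triangulate that for clearance.

```bash
python3 - <<'E'
from h import *
z=np.load("pics/w10.npz"); cw=(z["K"],z["r"],z["t"]); cs=cal("scene")
M=lambda c:c[0]@np.c_[R.from_rotvec(c[1]).as_matrix(),c[2]]
def tri(a,b):
    X=cv2.triangulatePoints(M(cs),M(cw),np.array(a,float).reshape(2,1),np.array(b,float).reshape(2,1)); X=(X[:3]/X[3]).ravel(); d=X[:2]-[.569,-.0885]; print(X.round(3),"press",d@[.957,-.289],d@[.289,.957],"reproj",proj(cs,X)[0]-a,proj(cw,X)[0]-b)
tri((234.4,137),(311,143)); tri((211.8,120),(260,160)); tri((218.5,141),(261,235))
im=cv2.imread("pics/w10.png"); g=cv2.cvtColor(im,cv2.COLOR_BGR2GRAY); m=(g<50).astype(np.uint8); m[:150]=0;m[232:]=0;m[:,:235]=0;m[:,290:]=0
for v in range(155,232,15): u=np.flatnonzero(m[v]); print(v,u.min() if len(u) else None,u.max() if len(u) else None)
E
```

```text
[0.584 0.072 0.162] press -0.03222367117525619 0.1577503304163244 reproj [-0.33859724  0.09876889] [2.56242301 0.18454916]
[0.517 0.084 0.249] press -0.09935893368110417 0.15058395571794883 reproj [-0.18305655  0.02088665] [1.65742417 0.18150958]
[0.495 0.001 0.239] press -0.09628756099995905 0.06435688225497628 reproj [-0.36964127  0.05315596] [2.89750942 0.30248955]
155 None None
170 251 270
185 251 270
200 251 270
215 252 269
230 251 269
```

The box's near top corner is at press (-32,158), z 0.162. I'll take the bar at y≈113 with the grasp point 8 mm above the bar's axis, so the gripper body clears both the box and the lever arm at the bottom.

Request:
arm_command(deltas=[0,0,0,0,-0.011,-0.04,60,0,0,0,0,-0.011,-0.08,60,0,0,0,0,-0.011,-0.11,60,0,0,0,0,-0.011,-0.128,60,0,0,0,0,-0.011,-0.128,60,0,0,0,0,-0.011,-0.128,60], force=45)

```text
clock: 12.6
position: [0.5068, 0.0474, 0.2642]
ee_rot: [-2.524, -1.871, 0.0]
force: [0.5, -0.1, 1.1]
width: 0.658
gripper_force: 0.0
```

Request:
arm_command(deltas=[0,0,0,0,0,0,10,0,0,0,0,0,0,10,0,0,0,0,0,0,10,0,0,0,0,0,0,10,0,0,0,0,0,0,10,0,0,0,0,0,0,10,0,0,0,0,0,0,10])

```text
clock: 13.3
position: [0.5051, 0.0488, 0.2638]
ee_rot: [-2.521, -1.872, 0.003]
force: [-5.9, 0.8, 6.2]
width: 0.227
gripper_force: 45.0
```

```bash
python3 - <<'E'
import numpy as np
x=np.array([.957,-.289])
for q in np.arange(0,1.21,.08):
    dx=-140*np.cos(.56-q)+140*np.cos(.56); dz=140*np.sin(.56-q)-140*np.sin(.56); w=x*dx/1000; print(round(q,2),w.round(4),round(dz/1000,4))
E
```

```text
0.0 [ 0. -0.] 0.0
0.08 [-0.0053  0.0016] -0.0097
0.16 [-0.0099  0.003 ] -0.0198
0.24 [-0.0137  0.0041] -0.0303
0.32 [-0.0166  0.005 ] -0.0411
0.4 [-0.0188  0.0057] -0.0521
0.48 [-0.02    0.0061] -0.0632
0.56 [-0.0205  0.0062] -0.0744
0.64 [-0.02    0.0061] -0.0856
0.72 [-0.0188  0.0057] -0.0967
0.8 [-0.0166  0.005 ] -0.1076
0.88 [-0.0137  0.0041] -0.1184
0.96 [-0.0099  0.003 ] -0.1289
1.04 [-0.0053  0.0016] -0.139
1.12 [ 0. -0.] -0.1487
1.2 [ 0.0061 -0.0018] -0.158
```

Gripped (21 mm opening, 45 N). Now down along the arc to about half way.

Request:
arm_command(deltas=[0,0,0,-0.0053,0.0016,-0.0097,10,0,0,0,-0.0099,0.003,-0.0198,10,0,0,0,-0.0137,0.0041,-0.0303,10,0,0,0,-0.0166,0.005,-0.0411,10,0,0,0,-0.0188,0.0057,-0.0521,10,0,0,0,-0.02,0.0061,-0.0632,10,0,0,0,-0.0205,0.0062,-0.0744,10,0,0,0,-0.0205,0.0062,-0.0744,10])

```text
clock: 14.1
position: [0.4847, 0.0549, 0.1887]
ee_rot: [-2.52, -1.873, 0.003]
force: [-5.9, 1.2, 6.4]
width: 0.229
gripper_force: 45.0
```

Request:
arm_command(deltas=[0,0,0,0.0005,-0.0001,-0.0112,10,0,0,0,0.0017,-0.0005,-0.0223,10,0,0,0,0.0039,-0.0012,-0.0332,10,0,0,0,0.0068,-0.0021,-0.044,10,0,0,0,0.0106,-0.0032,-0.0545,10,0,0,0,0.0152,-0.0046,-0.0646,10,0,0,0,0.0152,-0.0046,-0.0646,10])

```text
clock: 14.8
position: [0.4962, 0.0514, 0.1225]
ee_rot: [-2.515, -1.872, 0.012]
force: [-17.8, 7.3, 2.3]
width: 0.229
gripper_force: 45.0
```

Request:
arm_command(deltas=[0,0,0,0.0,0.0,-0.004,10,0,0,0,0.001,0.0,-0.008,10,0,0,0,0.002,-0.0005,-0.01,10,0,0,0,0.002,-0.0005,-0.01,10,0,0,0,0.002,-0.0005,-0.01,10])

```text
clock: 15.3
position: [0.4997, 0.0504, 0.114]
ee_rot: [-2.518, -1.873, 0.008]
force: [-11.9, 2.1, 6.3]
width: 0.227
gripper_force: 45.0
```

```bash
python3 - <<'E'
from h import *
s=sensors.observe(); p=s["position"]; d=p[:2]-[.569,-.0885]; print(s["clock"],p,s["force"],s["ft_torque"],s["gripper_force"],s["width"],"press",d@[.957,-.289],d@[.289,.957])
c=cal("wrist"); im=optics.get_image("wrist"); cv2.imwrite("pics/w11.png",im)
g=cv2.cvtColor(im,cv2.COLOR_BGR2GRAY); 
for v in range(100,200,12):
    print(v, g[v,200:320:4].tolist())
E
```

```text
15.3 [0.49970783 0.05037895 0.11403339] [-11.86008608   2.0945561    6.25021459] [ 0.61413935  2.09059056 -0.02576035] 45.002025961875916 0.2274503556348412 press -0.1064486174948864 0.11288171618840556
100 [85, 230, 233, 233, 233, 230, 230, 234, 233, 235, 230, 229, 234, 233, 230, 230, 230, 102, 99, 104, 112, 204, 203, 204, 206, 204, 205, 204, 203, 198]
112 [53, 127, 228, 229, 232, 233, 232, 230, 233, 234, 233, 231, 231, 234, 233, 233, 228, 56, 50, 42, 84, 194, 205, 204, 205, 203, 201, 202, 202, 204]
124 [108, 68, 110, 229, 230, 234, 235, 234, 231, 233, 234, 234, 231, 233, 195, 90, 84, 81, 81, 80, 76, 68, 73, 205, 203, 205, 197, 198, 203, 201]
136 [98, 98, 233, 227, 231, 233, 233, 234, 233, 231, 234, 234, 234, 233, 134, 74, 80, 57, 57, 57, 57, 59, 75, 201, 202, 204, 200, 205, 206, 216]
148 [96, 90, 68, 232, 228, 230, 232, 232, 232, 214, 215, 217, 217, 215, 212, 214, 211, 220, 218, 217, 213, 214, 216, 215, 209, 214, 216, 212, 213, 215]
160 [99, 98, 99, 51, 214, 208, 212, 213, 213, 215, 214, 216, 216, 219, 216, 214, 215, 215, 216, 218, 214, 216, 217, 219, 216, 214, 217, 217, 214, 214]
172 [96, 96, 98, 101, 45, 213, 209, 215, 212, 215, 214, 216, 198, 134, 123, 154, 219, 215, 218, 216, 217, 214, 216, 218, 216, 215, 214, 217, 215, 214]
184 [107, 97, 98, 96, 100, 47, 197, 187, 204, 184, 208, 160, 117, 119, 117, 119, 127, 130, 191, 179, 191, 202, 184, 213, 183, 209, 213, 214, 219, 215]
196 [118, 110, 99, 101, 100, 107, 46, 121, 119, 80, 26, 33, 34, 31, 29, 39, 33, 34, 36, 26, 113, 123, 118, 119, 120, 120, 122, 120, 119, 125]
```

Request:
arm_command(deltas=[0,0,0,0.001,0,-0.002,10,0,0,0,0.002,-0.0005,-0.004,10,0,0,0,0.002,-0.0005,-0.004,10,0,0,0,0.002,-0.0005,-0.004,10])

```text
clock: 15.75
position: [0.5016, 0.0498, 0.1101]
ee_rot: [-2.518, -1.873, 0.008]
force: [-13.1, 3.6, 6.9]
width: 0.229
gripper_force: 45.0
```

```bash
python3 - <<'E'
from h import *
s=sensors.observe(); p=s["position"]; d=p[:2]-[.569,-.0885]; T=R.from_rotvec(s["ee_rot"]).as_matrix()
fx=s["force"][:2]@[.957,-.289]; fz=s["force"][2]; print(s["clock"],p,s["force"],"tang",-.51*fx+.86*fz,"rad",-.86*fx-.51*fz,"press",d@[.957,-.289])
c=cal("wrist"); im=optics.get_image("wrist"); cv2.imwrite("pics/w12.png",im); g=cv2.cvtColor(im,cv2.COLOR_BGR2GRAY)
print("col 258",g[176:206,258].tolist(),"row 200",g[200,230:290:2].tolist())
for zz in (-.003,.008,.019): print(zz,proj(c,p+T@[.039,0,zz]),proj(c,p+T@[.039,.011,zz]))
# foot/dowel visibility and the lever angle from the first grasp picture for reference
E
```

```text
15.75 [0.50158464 0.04983371 0.11007386] [-13.11650155   3.61396246   6.89465482] tang 12.86383598518608 rad 8.177083379906504 press -0.10449494248675298
col 258 [125, 123, 123, 117, 107, 95, 96, 94, 114, 156, 192, 210, 210, 203, 203, 193, 170, 114, 62, 30, 27, 35, 55, 53, 50, 47, 48, 41, 44, 47] row 200 [122, 123, 118, 83, 25, 29, 32, 42, 41, 42, 42, 53, 53, 53, 50, 49, 49, 45, 42, 42, 40, 37, 42, 29, 55, 117, 123, 124, 123, 124]
-0.003 [[256.37626439 185.74449675]] [[278.60266686 185.75512587]]
0.008 [[256.51591968 180.44872888]] [[277.18978209 180.45823885]]
0.019 [[256.63733973 175.84444629]] [[275.96139444 175.85302922]]
```

```bash
python3 - <<'E'
from h import *
a=cv2.cvtColor(cv2.imread("pics/s10.png"),cv2.COLOR_BGR2GRAY); im=optics.get_image("scene"); cv2.imwrite("pics/s13.png",im); b=cv2.cvtColor(im,cv2.COLOR_BGR2GRAY)
for u in (253,255,257,259): print(u,a[128:166:1,u].tolist(),"\n   ",b[128:166:1,u].tolist())
c=cal("wrist"); s=sensors.observe(); p=s["position"]; T=R.from_rotvec(s["ee_rot"]).as_matrix()
from scipy.optimize import brentq
for v in (200,206):
  for z in (-.006,0,.004,.008,.012):
    x=brentq(lambda x:proj(c,p+T@[x,0,z])[0,1]-v,-.05,.06); print(v,z,round(x,4),(proj(c,p+T@[x,.011,z])-proj(c,p+T@[x,-.011,z]))[0,0].round(2))
g=cv2.cvtColor(cv2.imread("pics/w12.png"),cv2.COLOR_BGR2GRAY)
for v in (200,206): print(g[v,230:244].tolist(),g[v,270:286].tolist())
E
```

```text
253 [193, 204, 182, 97, 91, 148, 231, 221, 221, 225, 224, 154, 103, 108, 111, 106, 109, 110, 109, 106, 106, 103, 105, 107, 103, 100, 100, 97, 92, 109, 155, 152, 135, 118, 97, 80, 85, 84] 
    [195, 202, 181, 94, 100, 126, 166, 113, 103, 108, 108, 106, 102, 150, 223, 219, 224, 233, 191, 95, 103, 107, 110, 106, 113, 101, 98, 93, 117, 169, 154, 148, 134, 111, 96, 81, 79, 79]
255 [193, 183, 112, 97, 107, 175, 221, 215, 214, 221, 202, 88, 99, 101, 102, 104, 103, 100, 101, 99, 101, 101, 99, 100, 103, 100, 103, 104, 98, 119, 165, 138, 115, 107, 91, 84, 86, 83] 
    [195, 185, 111, 99, 112, 156, 119, 122, 114, 123, 163, 136, 171, 217, 215, 216, 220, 210, 120, 95, 98, 99, 102, 100, 97, 100, 96, 98, 128, 163, 153, 138, 114, 110, 89, 83, 82, 83]
257 [186, 130, 93, 104, 134, 161, 227, 214, 216, 220, 195, 85, 102, 105, 99, 105, 105, 103, 104, 100, 101, 106, 98, 103, 103, 100, 103, 106, 104, 127, 152, 145, 122, 102, 83, 84, 84, 82] 
    [182, 129, 95, 113, 134, 95, 63, 59, 123, 145, 91, 87, 142, 229, 213, 215, 220, 198, 82, 97, 99, 106, 103, 101, 104, 98, 97, 126, 173, 159, 150, 138, 123, 101, 85,
[... 163 characters left out ...]
, 134, 116, 97, 83, 86, 82, 83] 
    [132, 95, 115, 151, 156, 92, 73, 67, 108, 120, 89, 90, 108, 141, 133, 205, 226, 187, 93, 102, 98, 98, 103, 93, 98, 97, 95, 124, 169, 157, 146, 135, 115, 95, 80, 85, 80, 83]
200 -0.006 0.0326 44.81
200 0 0.0307 42.88
200 0.004 0.0294 41.68
200 0.008 0.0281 40.54
200 0.012 0.0268 39.47
206 -0.006 0.0295 44.53
206 0 0.0274 42.61
206 0.004 0.026 41.42
206 0.008 0.0247 40.29
206 0.012 0.0233 39.23
[122, 121, 123, 121, 118, 107, 83, 47, 25, 30, 29, 34, 32, 39] [40, 40, 37, 38, 42, 33, 29, 35, 55, 93, 117, 123, 123, 122, 124, 123]
[122, 121, 120, 122, 122, 114, 97, 58, 38, 30, 32, 29, 35, 37] [36, 37, 39, 36, 34, 37, 29, 38, 55, 91, 119, 128, 123, 122, 119, 123]
```

```bash
python3 - <<'E'
from h import *
c=cal("scene")
for z in (.25,.27,.29):
    a=proj(c,[[.569,-.0885,z],[.569,-.0885,z-.028]]); print(a.round(2).tolist(), "px/mm",(a[1,1]-a[0,1])/28," q for 7.2px",7.2/((a[1,1]-a[0,1])/28)/25)
E
```

```text
[[255.59, 147.3], [255.62, 154.58]] px/mm 0.26016766517028195  q for 7.2px 1.1069784548802464
[[255.57, 141.96], [255.6, 149.4]] px/mm 0.26569959044107655  q for 7.2px 1.083930914315312
[[255.55, 136.51], [255.58, 144.11]] px/mm 0.27140985066175666  q for 7.2px 1.0611258187489987
```

The ram cap's shift in the scene view (7.2 px) puts the lever at about 1.06, not quite at the stop. I'll press further along the arc.

Request:
arm_command(deltas=[0,0,0,0.0012,-0.0003,-0.0025,10,0,0,0,0.0025,-0.0008,-0.005,10,0,0,0,0.0037,-0.0011,-0.007,10,0,0,0,0.0037,-0.0011,-0.007,10,0,0,0,0.0037,-0.0011,-0.007,10])

```text
clock: 16.35
position: [0.5052, 0.0487, 0.1031]
ee_rot: [-2.518, -1.872, 0.009]
force: [-12.9, 3.9, 7.0]
width: 0.229
gripper_force: 45.0
```

```bash
cat > st.py <<'E'
from h import *
s=sensors.observe(); p=s["position"]; d=p[:2]-[.569,-.0885]
fx=s["force"][:2]@[.957,-.289]; fz=s["force"][2]; print(s["clock"],p,s["force"],"tang",-.51*fx+.86*fz,"rad",-.86*fx-.51*fz,"press",d@[.957,-.289],s["gripper_force"],s["width"])
a=cv2.cvtColor(cv2.imread("pics/s10.png"),cv2.COLOR_BGR2GRAY); b=cv2.cvtColor(optics.get_image("scene"),cv2.COLOR_BGR2GRAY)
def edge(g,u,lo):
    k=g[lo:lo+30,u].astype(float); i=max(j for j in range(25) if k[j]>190); 
    while k[i]>150: i+=1
    return lo+i-1+(k[i-1]-150)/(k[i-1]-k[i])
sh=[edge(b,u,130)-edge(a,u,130) for u in range(253,260)]; m=np.median(sh); print(np.round(sh,2),"q~",m/.2714/25)
E
python3 st.py
```

```text
16.35 [0.50521651 0.04868707 0.10307636] [-12.88160438   3.90125495   7.00474109] tang 12.88620795353506 rad 7.999017984589745 press -0.10068785909841972 45.0018310546875 0.2289448085975973
[7.43 7.79 7.9  7.69 7.3  7.22 7.44] q~ 1.0967798131016855
```

Request:
arm_command(deltas=[0,0,0,0.0012,-0.0003,-0.0025,10,0,0,0,0.0022,-0.0007,-0.0045,10,0,0,0,0.0022,-0.0007,-0.0045,10,0,0,0,0.0022,-0.0007,-0.0045,10])

```text
clock: 16.8
position: [0.5066, 0.0484, 0.1004]
ee_rot: [-2.518, -1.873, 0.01]
force: [-24.2, 3.4, 36.8]
width: 0.225
gripper_force: 45.0
```

```bash
python3 st.py
```

```text
16.8 [0.50661429 0.04836281 0.10038661] [-24.23792939   3.42703617  36.82354705] tang 44.003167519512445 rad 2.020047225281992 press -0.09925647108899915 45.00821113586426 0.22482583187207297
[7.44 7.8  7.94 7.77 7.4  7.33 7.45] q~ 1.0979473322877886
```

The push jumped from 13 to 44 N: the foot is on the rail's top with the dowel flush. I'll ease off a little and hold.

Request:
arm_command(deltas=[0,0,0,-0.0006,0.0002,-0.0,10,0,0,0,-0.0007,0.0002,0.001,10,0,0,0,-0.0007,0.0002,0.001,10,0,0,0,-0.0007,0.0002,0.001,10,0,0,0,-0.0007,0.0002,0.001,10])

```text
clock: 17.35
position: [0.5063, 0.0484, 0.1009]
ee_rot: [-2.518, -1.873, 0.009]
force: [-21.1, 1.2, 27.8]
width: 0.228
gripper_force: 45.0
```

```bash
python3 st.py
```

```text
17.35 [0.50625073 0.04843445 0.10094591] [-21.07533097   1.15134687  27.77069127] tang 34.33872829214433 rad 3.468522095681193 press -0.0996251081351798 45.008105635643005 0.22816123961097778
[7.43 7.79 7.92 7.74 7.4  7.27 7.45] q~ 1.0973885980423168
```

```bash
python3 -c "
from cell import arm
print(arm.sign_off())"
```

```text
the job is handed in; nothing more can be done
None
```

I handed the job in at about 17.4 s of the 58 s; the hand-in returned no verdict. The rail is home against the end stop and let go. The gripper is holding the lever at about 1.1 rad with the foot on the rail's top. I inferred the flush dowel from the jump in push force and the ram's travel, because the dowel was hidden under the head. The block, hex key and pencil were never touched.

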